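# Park the video adapter in the third bay of the desk rack

### The job

The white video adapter lies on the sill of the wooden desk rack and belongs in the third bay. With a fingertip, slide it along the front rail, counting the gaps between the dividers from the left as the robot sees them (filled ones count too), until it is opposite the third gap; then push it straight in, past the spring, until its near end is flush with the rounded divider fronts. Only push it: do not lift or tip it, do not put it in any other gap, and leave the eraser, the sharpener, the phone and the external drive as they are.

Things in the scene. Friction and masses are not known exactly. Their poses are not given: they have to be found in the camera images.
- rack: Low light-wood desk rack with five bays, 124 x 218 mm, 30 mm high, fixed. Origin: middle of its underside, on the desk; x runs into the bays (away from the robot), y to the left seen from its open front, z up. Its floor is 8 mm above the desk. Front half (x = -53 to 0 mm): open sill. Rear half (x = 0 to +51 mm, the back wall): the bays.
- first_gap (a point): Middle of the mouth of the first (leftmost) gap, on the floor, level with the divider fronts (rack x = 0, y = +80 mm). Five equal gaps 30 mm wide follow each other every 40 mm to the right (-y of the rack): 10 mm dividers between them, 14 mm end walls, all with half-round fronts, tops 30 mm above the desk. The gaps are open at front and top.
- front_rail (a point): Middle of the steel front rail, on its axis: a 6 mm rod along the rack's y in front of the sill, 56.5 mm before the divider fronts; its top is 12 mm above the desk, 4 mm above the sill, so a fingertip can push over it. The sill is open at its left and right ends.
- third_spring (a point): Tip of the steel leaf spring of the third bay (all bays have one), as it stands at rest. The leaf starts 8 mm inside the mouth on the bay's right wall and bows 8 to 9 mm into the bay, 37 mm inside. It yields with 2 to 3 N: pushing the adapter in takes about 3 to 8 N and leaves it up to 3 mm left of the bay's middle. It moves with the leaf.
- adapter_center (a point): Centre of the white video adapter, a plain white block 48 mm long, 24 mm wide, 13 mm high, about 30 g, loose, lying flat on the rack's sill at the left, roughly opposite the first gap, its long side along the rack's x, with 5 mm of play between rail and dividers. Its y axis runs along its length, z up. Flush in a bay, its centre lies 24 mm behind the divider fronts.
- eraser: Eraser in a green paper sleeve, 48 x 21 x 12 mm, loose, lying lengthwise in the second or the fifth bay; origin: middle of its underside. Not to be disturbed.
- sharpener: Brass pencil sharpener, 26 x 15 x 14 mm, loose, lying in the bay, second or fifth, that the eraser does not fill; origin: middle of its underside. Not to be disturbed.
- phone: Mobile phone, 140 x 70 x 9 mm, lying flat on the desk to the left of the rack; origin: middle of its underside. Not to be disturbed.
- ext_drive: White external disk, 113 x 79 x 16 mm, lying flat on the desk to the right of the rack; origin: middle of its underside. Not to be disturbed.
Mind the look-alikes: they are no part of the job. Leave any red or yellow look-alike of the part that bears adapter_center alone.

How it is judged:
By the outcome, as a careful person would: the job done as asked, in the order asked, and still so for the second after the job is handed in, with the robot touching nothing.
It also fails if it takes over 45 s, if anything falls off the work surface, if the arm or the gripper's body presses on something with over 40 N, if the wrist force passes 120 N, or if a joint passes its speed limit or range.

### The arm

A 6-joint arm with a two-finger parallel gripper is mounted at the origin on a cart in front of the work surface, level with it; the furniture and walls round the work are solid. World frame = base frame: x ahead of the robot, y to its left, z up, the work surface at z = 0. Lengths are in mm, angles in rad, forces in N, time in s.
With the tool pointing down it reaches from about 250 to 775 mm from the base axis. Payload 8.9 kg.
Tool frame: the origin (TCP) lies midway between the tips of the shut fingers; the grasp point (between the pads) lies 19 mm behind it (grasp_offset is the distance from the TCP to the grasp point, in mm); z points along the fingers, y is the line along which they close (so a half turn about z gives the same grasp; the last joint's range is limited). The gripper opens to 85 mm and grips with 20 to 120 N. Pads are 22 mm wide; open, the fingers measure 114 mm over their backs; the gripper's body (76 mm by 85 mm) begins 54 mm behind the grasp point. The pads swing forward as they close: fully open they stand 13 mm farther back than shut.
Start: joints at [-1.442, 0.291, -0.153, 1.127, 0, 1.431], TCP at [138.922, -506.285, 192.205] pointing down, gripper open.
Joint ranges: [-2.52, 2.52], [-0.91, 1.74], [-1.3, 1.37], [-1.96, 2.02], [-1.52, 1.47], [-3.14, 3.14]. Speed limits (rad/s): [2.22, 2.22, 2.79, 3.14, 3.14, 3.14].

### API

Orientations are given as a rotation vector (axis times angle).
In Python, from bench import movep, move_l, goto_joints, release, close_gripper, wait, inverse_kinematics, get_obs, read_camera, camera_info, PlanningError, job_done, grasp_offset gives the robot as it stands. Calls block until the motion is done:
- movep(position, orientation): joint-space move of the TCP to a pose.
- move_l(position, rotation=None, speed=150): straight line of the TCP; rotation=None keeps the orientation; speed is the mean speed in mm/s.
- goto_joints(angles): joint-space move.
- release() and close_gripper(): open the fingers fully, or close them until they stop; the grip force is fixed at half the most.
- wait(seconds).
- inverse_kinematics(position, orientation): joint angles nearest the present ones, or None.
- get_obs(): the state.
- read_camera(name): name is "scene" or "top" or "wrist"; returns (picture, depth): 420x560x3 uint8, red, green, blue; 420x560 float32, mm along the optical axis (not along the pixel's ray), 0 where there is no reading.
- camera_info(name): a dict with "fov_y" (degrees; the focal length in pixels is half the picture's height over the tangent of half this angle, whatever the lens; pixels are square), "cx", "cy" (the principal point, pixels), "D" ([k1, k2, p1, p2, k3] as OpenCV has them; the pictures are not rectified), "R" (3x3) and "t" (3): a world point X has camera coordinates R X + t; the wrist camera has in their place "T_tool_cam" (4x4, takes a point from camera to tool coordinates, whose origin is the TCP and whose axes are the flange's). Camera axes: x right, y down, z forward; pixel columns grow to the right and rows downward; lengths in mm; the calibration is good to about 2 mm. A picture is of the moment at which its call begins: read the wrist's pose just before it. camera_info takes no time and is no camera call.
A pose or a line that the arm cannot do raises PlanningError and nothing moves.
- job_done(): hands the job in; it is judged then, once.
The state is a dict: "time": time; "joint_pos": joint angles; "joint_velocities": joint speeds; "tau": joint torques, N m; "position": TCP position; "tool_rot": TCP orientation; "ft_force": force on the tool from outside, world axes, zero at the start; "moment": the same for the moment, N m; "opening": finger opening in mm; "grasp_force": force on a finger pad.
Only numpy, scipy, OpenCV 4.12 (cv2) and the standard library are available. Lean on these libraries where they do the work, as an engineer would, in place of code of your own. Each camera call takes 0.05 s, during which the arm holds its last target. There are 200 camera calls.

## Working session

There is one attempt and no reset: what is moved stays moved. The work goes in short steps, each a Python script; the robot and the scene stay as the last script left them, time stands still between calls to the robot, and variables do not carry over. Pictures are saved under pics/ and viewed, at most 10 in all, crops included, and the job is handed in when it is done.

```bash
mkdir -p pics; ls
python3 - <<'E'
from bench import *
import cv2,numpy as np
for n in("scene","top"):
    p,d=read_camera(n); cv2.imwrite(f"pics/{n}.png",p[:,:,::-1]); np.savez(f"{n}.npz",p=p,d=d)
    print(n,camera_info(n))
o=get_obs();print(o["time"],o["position"],o["tool_rot"],o["opening"],grasp_offset)
E
```

```text
pics
scene {'fov_y': 54.79315887263235, 'cx': 276.3655075456393, 'cy': 215.46036218201863, 'D': array([-0.12046344,  0.        ,  0.        ,  0.        ,  0.        ]), 'R': array([[ 0.75887348, -0.65117099, -0.00934749],
       [-0.32359431, -0.36458245, -0.87313593],
       [ 0.56515286,  0.6656245 , -0.48738718]]), 't': array([-371.91683397,  202.94674924,  893.96933476])}
top {'fov_y': 47.0715074762121, 'cx': 275.27289353077845, 'cy': 207.8248655738928, 'D': array([0.0431972, 0.       , 0.       , 0.       , 0.       ]), 'R': array([[ 2.52641647e-02, -9.99667416e-01,  5.17494657e-03],
       [-9.84613328e-01, -2.57784206e-02, -1.72835375e-01],
       [ 1.72911294e-01, -7.28779997e-04, -9.84937132e-01]]), 't': array([ -51.1835569 ,  475.70308496, 1072.56426728])}
0.1 [ 138.84833653 -505.83417195  191.6794012 ] [-3.11227093e+00 -4.19137416e-01 -1.64930579e-05] 85.46629887819554 18.700000000000003
```

View pics/top.png

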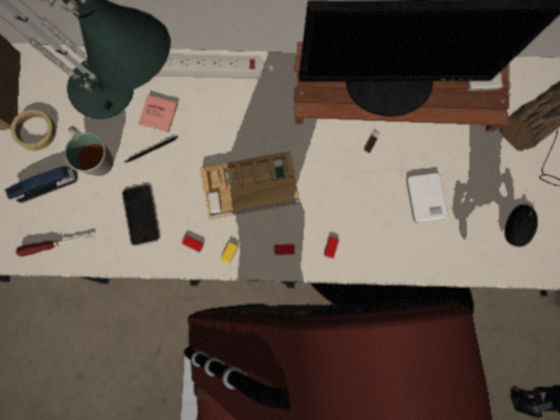

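View pics/scene.png

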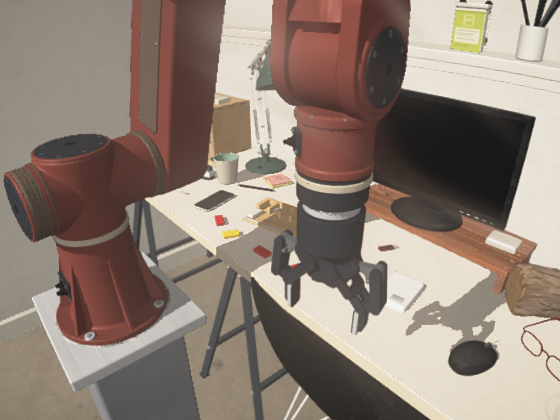

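The top view shows the rack at (202–298, 152–215), with a white block on the sill at about (214, 202). The red blocks (192,242), (284,250), (331,246) and the yellow one (230,252) are look-alikes on the desk. The only white block on the sill, opposite the leftmost gap, fits the description. I'll confirm it in a crop.

```bash
cat > h.py <<'E'
import numpy as np,cv2
from bench import *
def K(i,h=420):
    f=h/2/np.tan(np.radians(i["fov_y"]/2)); return np.array([[f,0,i["cx"]],[0,f,i["cy"]],[0,0,1]])
def pose(n,obs=None):
    i=camera_info(n)
    if n!="wrist": return i,np.array(i["R"]),np.array(i["t"])
    T=np.eye(4);T[:3,:3]=cv2.Rodrigues(np.array(obs["tool_rot"]))[0];T[:3,3]=obs["position"]
    M=np.linalg.inv(T@np.array(i["T_tool_cam"])); return i,M[:3,:3],M[:3,3]
def pix2z(n,px,z,obs=None):
    i,R,t=pose(n,obs); u=cv2.undistortPoints(np.array(px,float).reshape(-1,1,2),K(i),np.array(i["D"])).reshape(-1,2)
    r=np.c_[u,np.ones(len(u))]@R; c=-R.T@t
    return c+r*((np.asarray(z)-c[2])/r[:,2])[:,None]
def proj(n,X,obs=None):
    i,R,t=pose(n,obs); return cv2.projectPoints(np.array(X,float).reshape(-1,3),cv2.Rodrigues(R)[0],t,K(i),np.array(i["D"]))[0].reshape(-1,2)
E
python3 - <<'E'
from h import *
p=np.load("top.npz")["p"][140:225,190:310]
cv2.imwrite("pics/c1.png",cv2.resize(np.clip(p[:,:,::-1]*1.5,0,255).astype('uint8'),None,fx=6.5,fy=6.5,interpolation=cv2.INTER_CUBIC))
print(pix2z("top",[(202,166),(292,152),(298,201),(209,215),(214,202)],[30,30,10,10,21]).round(1))
print(camera_info("wrist"))
E
```

```text
[[574.8 136.9  30. ]
 [614.9 -75.4  30. ]
 [500.3 -92.7  10. ]
 [461.1 117.4  10. ]
 [490.6 105.7  21. ]]
{'fov_y': 71.85063415754209, 'cx': 279.31880741825563, 'cy': 213.2515844823888, 'D': array([-0.04201856,  0.        ,  0.        ,  0.        ,  0.        ]), 'T_tool_cam': array([[-7.99859272e-04, -9.52644054e-01, -3.04086610e-01,
         7.70926360e+01],
       [ 9.99999479e-01, -5.69071564e-04, -8.47575017e-04,
         1.00182095e-01],
       [ 6.34390258e-04, -3.04087129e-01,  9.52644013e-01,
        -1.82114098e+02],
       [ 0.00000000e+00,  0.00000000e+00,  0.00000000e+00,
         1.00000000e+00]])}
```

View pics/c1.png

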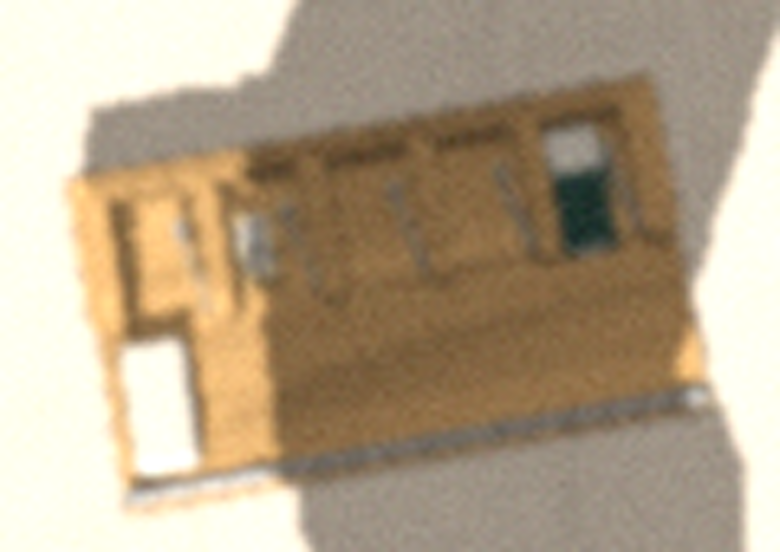

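The crop confirms it: the white block on the sill is at crop (160,405), opposite the first gap. The sharpener is in bay 2 at (255,245) and the eraser in bay 5 at (585,190). Bay 3 is empty, with its mouth near (380,280). Next I'll shut the fingers and look from close by.

```bash
cat >> h.py <<'E'
def rot(yaw,flip): # tool down, tool x = +-rack x
    a=yaw+(np.pi if flip else 0); x=np.array([np.cos(a),np.sin(a),0]); z=np.array([0,0,-1.])
    return cv2.Rodrigues(np.c_[x,np.cross(z,x),z])[0].ravel()
E
python3 - <<'E'
from h import *
yaw=np.radians(10.5); ex=np.array([np.cos(yaw),np.sin(yaw),0]); c=np.array([537,22,0])
P=c-120*ex+[0,0,150]
for f in(0,1): print(f,inverse_kinematics(P,rot(yaw,f)), inverse_kinematics(c+[0,100,20],rot(yaw,f)))
f=1 if inverse_kinematics(P,rot(yaw,1)) is not None else 0
close_gripper(); movep(P,rot(yaw,f)); wait(.2)
o=get_obs(); p,d=read_camera("wrist"); np.savez("w1.npz",p=p,d=d,pos=o["position"],tool=o["tool_rot"])
cv2.imwrite("pics/w1.png",cv2.resize(np.clip(p[:,:,::-1]*1.3,0,255).astype('uint8'),None,fx=1.42,fy=1.42,interpolation=cv2.INTER_CUBIC)); print(o["time"],o["position"],o["tool_rot"],o["opening"],o["ft_force"])
E
```

```text
0 [-1.74557267e-01  1.22225134e-01 -4.86611942e-01  9.61959251e-01
  4.44089210e-16  2.78377582e+00] [ 9.06255832e-02  4.93778123e-01 -3.36870631e-01  7.40147573e-01
  4.44089210e-16  3.04895867e+00]
1 [-0.17455727  0.12222513 -0.48661194  0.96195925  0.         -0.35781684] [ 0.09062558  0.49377812 -0.33687063  0.74014757  0.         -0.09263399]
3.15 [ 4.19110340e+02 -3.21640435e-01  1.49996796e+02] [-2.85511676e-01  3.12856984e+00 -2.29663567e-05] 0.45615280826651183 [-0.66067661  0.41303083  0.21963532]
```

View pics/w1.png

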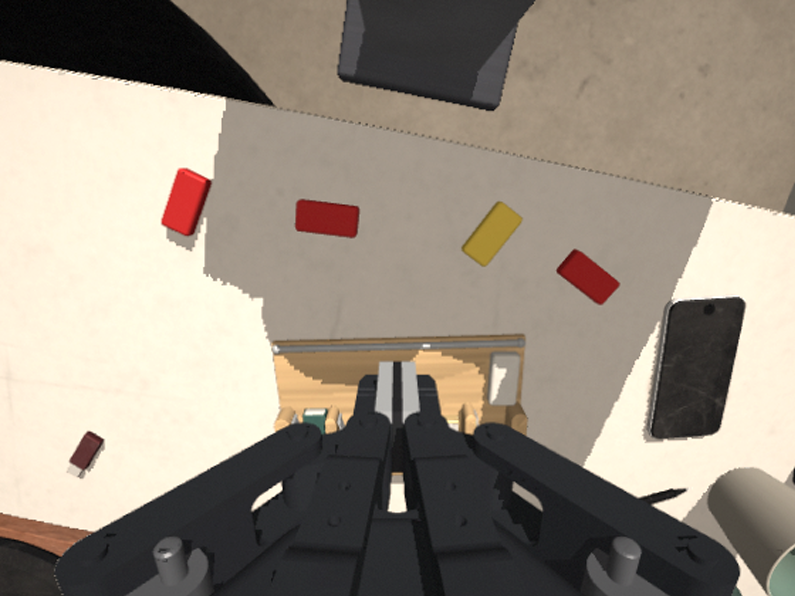

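The wrist view is upside down, with the rack's left at image right. It shows the rail from (272,347) to (524,341) and the white adapter at (504,378) beside the leftmost gap. I'll enlarge that part for measuring.

Run:
```python
import numpy as np,cv2
p=np.load("w1.npz")["p"][228:318,185:385]
cv2.imwrite("pics/w1c.png",cv2.resize(np.clip(p[:,:,::-1]*1.3,0,255).astype('uint8'),None,fx=4,fy=4,interpolation=cv2.INTER_CUBIC))
```

```text
(no output)
```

View pics/w1c.png

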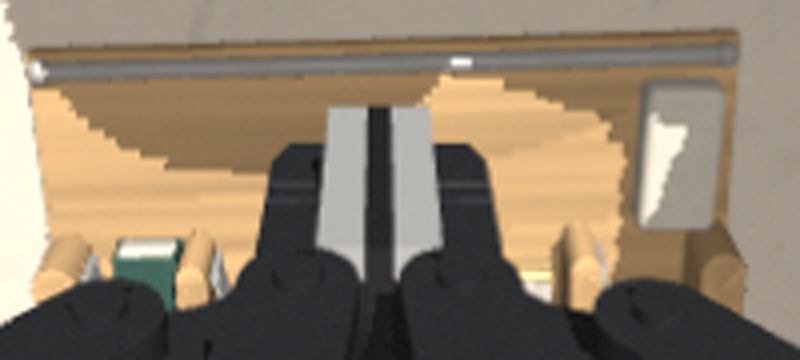

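Run:
```python
from h import *
w=np.load("w1.npz");o=dict(position=w["pos"],tool_rot=w["tool"])
g=lambda L,z:pix2z("wrist",[(185+a/4,228+b/4) for a,b in L],np.full(len(L),z),o)
r=g([(32,71),(736,52)],11.); print("rail",r.round(1),"len",np.linalg.norm(r[1]-r[0]))
dv=r[1]-r[0]; ey=dv/np.linalg.norm(dv); ex=np.array([ey[1],-ey[0],0]); yaw=np.arctan2(ex[1],ex[0]); print("yaw",np.degrees(yaw))
C=r.mean(0)*[1,1,0]+56.5*ex; print("C",C)
f=lambda P:np.c_[(P-C)@ex,(P-C)@ey].round(1)
print("div fronts\n",f(g([(65,238),(205,236),(577,225),(710,225)],30.)))
print("adapter top\n",f(g([(645,82),(722,82),(712,228),(640,226)],21.)))
tc=lambda L,z:f(pix2z("top",[(190+a/6.5,140+b/6.5) for a,b in L],np.full(len(L),float(z))))
print("top: adapter",tc([(122,345),(185,340),(197,468),(137,475)],21),"\nrail",tc([(130,492),(705,396)],11),"\nrear corners",tc([(68,180),(652,78)],30))
np.savez("rack.npz",C=C,yaw=yaw)
```

```text
rail [[502.  -91.4  11. ]
 [457.6 116.6  11. ]] len 212.68446890646564
yaw 12.044763084438822
C [535.0550381   24.36030234   0.        ]
div fronts
 [[-10.2 -96.7]
 [ -9.8 -54.6]
 [-10.3  56.4]
 [ -8.9  96.2]]
adapter top
 [[-52.1  76.8]
 [-51.4  99.6]
 [ -2.2  99.7]
 [ -3.7  77.4]]
top: adapter [[ -3.1  97.5]
 [ -5.4  74.7]
 [-52.8  78.2]
 [-51.3  99.8]] 
rail [[ -55.2  104.3]
 [ -58.6 -108.3]] 
rear corners [[  58.9  106. ]
 [  58.  -110.2]]
```

Run:
```python
from h import *
from scipy.optimize import least_squares
w=np.load("w1.npz");o=dict(position=w["pos"],tool_rot=w["tool"])
pix=lambda L:np.array([(185+a/4,228+b/4) for a,b in L])
P=pix([(65,236),(205,234),(577,223),(710,225),(32,71),(736,52)])
M=np.array([(0,-102,8),(0,-60,8),(0,60,8),(0,102,8),(-56.5,-109,9),(-56.5,109,9)],float)
def res(q,full=False):
    c,s=np.cos(q[2]),np.sin(q[2]); X=M.copy(); X[:,0]=q[0]+c*M[:,0]-s*M[:,1]; X[:,1]=q[1]+s*M[:,0]+c*M[:,1]
    e=proj("wrist",X,o)-P
    return e if full else e.ravel()
s=least_squares(res,[535,24,.2]);q=s.x;print(q,np.degrees(q[2]));print(res(q,True).round(2))
ex=np.array([np.cos(q[2]),np.sin(q[2]),0]);ey=np.array([-ex[1],ex[0],0]);C=np.array([q[0],q[1],0])
A=pix2z("wrist",pix([(645,82),(722,82),(712,228),(640,226)]),np.full(4,21.),o)-C
print(np.c_[A@ex,A@ey].round(1))
np.savez("rack.npz",C=C,yaw=q[2])
```

```text
[5.37390379e+02 2.49361214e+01 2.07502226e-01] 11.88900179544712
[[ 1.43 -0.42]
 [-1.   -0.54]
 [-0.2   0.01]
 [-0.69 -1.41]
 [-1.3   0.96]
 [ 1.73  1.33]]
[[-54.8  76.6]
 [-54.1  99.4]
 [ -4.9  99.6]
 [ -6.3  77.3]]
```

```bash
cat >> h.py <<'E'
import os
if os.path.exists("rack.npz"):
    _r=np.load("rack.npz"); yaw=float(_r["yaw"]); ex=np.array([np.cos(yaw),np.sin(yaw),0]); ey=np.array([-ex[1],ex[0],0]); C=_r["C"]-1.0*ex
def W(x,y,z): return C+x*ex+y*ey+[0,0,z]
def rk(P): P=np.atleast_2d(P)-C; return np.c_[P@ex,P@ey,P[:,2]].round(1)
def look(name,crop=None,s=1.42):
    o=get_obs(); p,d=read_camera("wrist"); np.savez(name+".npz",p=p,d=d,position=o["position"],tool_rot=o["tool_rot"])
    a=p[:,:,::-1]
    if crop: a=a[crop[1]:crop[3],crop[0]:crop[2]]
    cv2.imwrite(f"pics/{name}.png",cv2.resize(np.clip(a*1.3,0,255).astype('uint8'),None,fx=s,fy=s,interpolation=cv2.INTER_CUBIC))
    print(o["time"],rk(o["position"]),o["ft_force"].round(2))
E
python3 - <<'E'
from h import *
R=rot(yaw,1)
movep(W(-28,122,70),R); move_l(W(-28,122,11.5)); print(get_obs()["ft_force"],get_obs()["time"])
for y in (112,106,100,80,60,40):
    move_l(W(-28,y,11.5),speed=50); o=get_obs(); print(y,(np.array([ex,ey])@o["ft_force"]).round(2),o["ft_force"][2].round(2),o["time"])
look("w2",(130,130,430,330),2.66)
E
```

```text
[ 0.15575688 -0.46913796 -0.20283502] 4.4667
112 [ 0.45 -0.08] -0.49 4.8167
106 [-0.71  0.82] 0.27 5.0833
100 [0.17 0.24] 0.2 5.35
80 [0.04 0.34] 0.52 5.9
60 [0.65 0.18] 0.58 6.45
40 [0.38 0.85] 0.16 7.0
7.0 [[-28.   39.8  11.5]] [0.19 0.91 0.16]
```

View pics/w2.png

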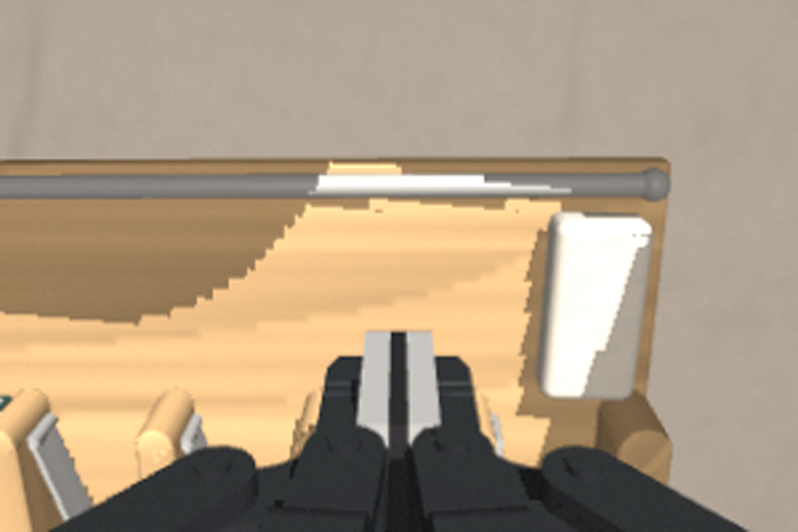

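The finger is now right of the adapter's path, but the adapter at (595,305) has not moved. I'll check the depth map to see how high the fingertip really is.

Run:
```python
from h import *
w=np.load("w2.npz");o={k:w[k] for k in("position","tool_rot")};d=w["d"]
i,Rc,t=pose("wrist",o)
print("tcp px crop",(proj("wrist",[o["position"]],o)-[130,130])*2.66)
def at(cx,cy):
    u,v=130+cx/2.66,130+cy/2.66; z=float(d[int(round(v)),int(round(u))]); n=cv2.undistortPoints(np.array([[[u,v]]]),K(i),i["D"]).ravel()
    return z,rk(Rc.T@(np.array([n[0],n[1],1])*z-t))[0]
for n,c in dict(tipL=(375,345),tipR=(422,345),tip2=(375,400),blk=(345,380),adTop=(595,300),adN=(595,225),adF=(590,385),adL=(640,300),adR=(555,300),sill=(450,260),desk=(720,300),rail=(300,185)).items(): print(n,*at(*c))
w1=np.load("w1.npz");print("w1 tip depth",[float(w1["d"][228+int(y/4),185+int(x/4)]) for x,y in((345,115),(415,115),(345,180),(685,150))])
```

```text
tcp px crop [[397.54751236 297.5041214 ]]
tipL 146.94821166992188 [-39.4  35.4  60.7]
tipR 145.98333740234375 [-39.9  44.4  61.6]
tip2 126.73684692382812 [-40.   36.   81.8]
blk 142.29156494140625 [-35.4  30.   66.9]
adTop 186.9544677734375 [-31.5  87.8  21.3]
adN 182.51548767089844 [-50.2  86.7  20. ]
adF 193.82215881347656 [-8.2 88.3 21.5]
adL 187.50538635253906 [-31.2  99.   20.8]
adR 187.7440948486328 [-31.2  78.2  20.6]
sill 197.6436004638672 [-37.1  53.2   8.3]
desk 209.38955688476562 [-22.3 128.1   0.7]
rail 187.3480224609375 [-58.1  16.1  12.4]
w1 tip depth [150.4169464111328, 149.36700439453125, 134.8224334716797, 345.23406982421875]
```

Run:
```python
from h import *
o=get_obs();p,d=read_camera("scene"); T=o["position"]
q=proj("scene",[T,W(-28,39.8,57),W(0,109,30)]);print(q,o["opening"])
u,v=q[0].astype(int);a=p[v-75:v+45,u-80:u+80,::-1];print(u-80,v-75)
cv2.imwrite("pics/s2.png",cv2.resize(np.clip(a*1.2,0,255).astype('uint8'),None,fx=5,fy=5,interpolation=cv2.INTER_CUBIC))
```

```text
[[266.36199441 218.73070816]
 [266.09759688 205.22976989]
 [254.54814729 203.39212521]] 0.6671234476190983
186 143
```

View pics/s2.png

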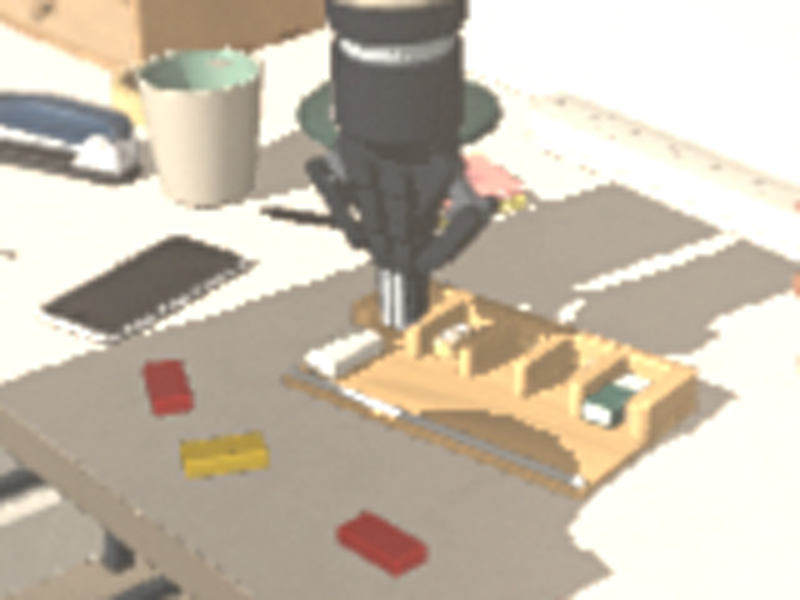

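The fingertip ends about 35–45 mm above the reported TCP: the wrist depth puts it at roughly z=57 and the scene view at roughly 47. So it passed over the adapter. Next I'll find the true tip height with a gentle touch on the bare desk just left of the rack.

Run:
```python
from h import *
move_l(W(-28,39.8,30)); move_l(W(-28,137,30)); move_l(W(-28,137,-10),speed=80); wait(.2)
f0=np.mean([get_obs()["ft_force"][2] for _ in range(3)]); print(f0,get_obs()["time"])
z=-10
while z>-58:
    z-=1
    try: move_l(W(-28,137,z),speed=20)
    except PlanningError as e: print(z,e);break
    o=get_obs(); f=o["ft_force"][2]-f0
    if abs(f)>2.5: break
print(z,o["position"][2],f,o["ft_force"],o["time"])
```

```text
-0.3755352823411871 9.025
-40 -39.07458737136768 17.187895092033546 [-3.4098894  -1.76064555 16.81235981] 16.525
```

```bash
cat >> h.py <<'E'
OFF=39.0
def T(x,y,ztip): return W(x,y,ztip-OFF)
def adapter(name):
    w=np.load(name+".npz");o={k:w[k] for k in("position","tool_rot")};d=w["d"];i,Rc,t=pose("wrist",o)
    v,u=np.mgrid[0:420,0:560]; n=cv2.undistortPoints(np.stack([u,v],-1).reshape(-1,1,2).astype(float),K(i),i["D"]).reshape(-1,2)
    X=(np.c_[n,np.ones(len(n))]*d.reshape(-1,1)-t)@Rc; r=np.c_[(X-C)@ex,(X-C)@ey,X[:,2]]
    p=w["p"].reshape(-1,3).astype(int); sat=p.max(1)-p.min(1)
    m=(d.ravel()>0)&(r[:,2]>18)&(r[:,2]<24)&(abs(r[:,1])<108)&(r[:,0]>-56)&(r[:,0]<50)&(sat<45)&(p.max(1)>70)
    m=cv2.morphologyEx(m.reshape(420,560).astype('uint8'),cv2.MORPH_OPEN,np.ones((3,3)))
    k,l,s,c=cv2.connectedComponentsWithStats(m)
    for j in range(1,k):
        if s[j,4]>150: 
            q=r[(l==j).ravel()][:,:2]; print("blob",s[j,4],"x",np.percentile(q[:,0],[1,99]).round(1),"y",np.percentile(q[:,1],[1,99]).round(1),cv2.minAreaRect(q.astype(np.float32)))
E
python3 - <<'E'
from h import *
adapter("w2")
move_l(T(-28,130,11.5),speed=100)
for y in (112,100,70,35):
    move_l(T(-28,y,11.5),speed=60); o=get_obs(); print(y,(np.array([ex,ey])@o["ft_force"]).round(2),o["ft_force"][2].round(2))
look("w3",(130,130,430,330),2.66); adapter("w3")
E
```

```text
blob 2341 x [-50.8  -4.7] y [76.9 99.6] ((-27.319921493530273, 88.38401794433594), (23.57318687438965, 47.46699905395508), 88.80577087402344)
blob 1362 x [ 1.2 46.2] y [-94.3 -68.6] ((23.187931060791016, -84.05233764648438), (29.06818199157715, 47.816314697265625), 82.43316650390625)
blob 266 x [ 5.  35.6] y [-56.4 -48.2] ((21.075279235839844, -52.13861846923828), (8.69259262084961, 33.84122848510742), 89.64519500732422)
112 [-0.99 -0.49] -0.25
100 [-0.41 -0.23] -0.24
70 [-0.06  0.64] -0.72
35 [-0.26 -0.56] 0.22
19.0 [[-28.1  34.9 -27.5]] [-0.14 -0.6   0.22]
blob 2696 x [-49.9 -14.4] y [-2.8 20.3] ((-31.44191551208496, 8.790998458862305), (38.09945297241211, 23.95871353149414), 0.19500161707401276)
blob 1387 x [ 1.1 32.9] y [-96.1 -68.1] ((17.774290084838867, -81.01331329345703), (31.780677795410156, 34.768531799316406), 89.35667419433594)
```

View pics/w3.png

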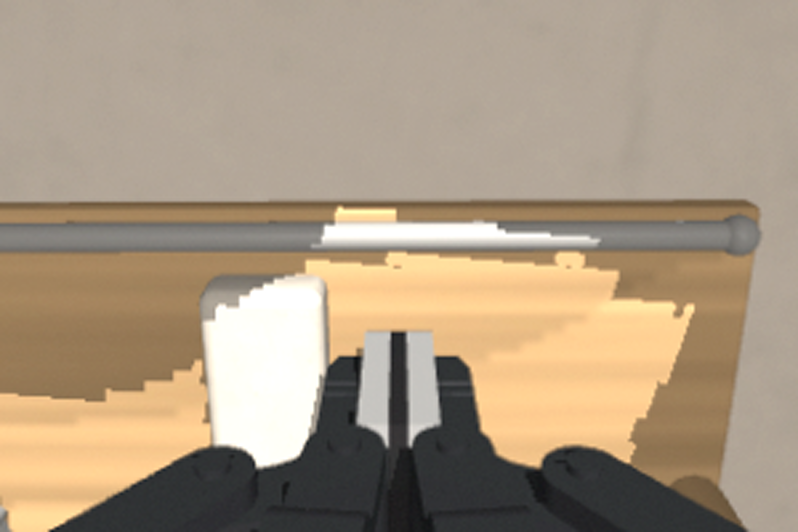

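The adapter at (265,370) has moved square along the rail: centre y=8.8 with the finger at 34.9. I'll check the divider positions in the depth data before setting the final y.

Run:
```python
from h import *
for nm in("w1","w2","w3"):
    w=np.load(nm+".npz");o=dict(position=w["pos"] if "pos" in w else w["position"],tool_rot=w["tool"] if "tool" in w else w["tool_rot"]);d=w["d"];i,Rc,t=pose("wrist",o)
    v,u=np.mgrid[0:420,0:560]; n=cv2.undistortPoints(np.stack([u,v],-1).reshape(-1,1,2).astype(float),K(i),i["D"]).reshape(-1,2)
    X=(np.c_[n,np.ones(len(n))]*d.reshape(-1,1)-t)@Rc; r=np.c_[(X-C)@ex,(X-C)@ey,X[:,2]]
    m=(r[:,2]>27)&(r[:,2]<33)&(abs(r[:,1])<115)&(r[:,0]>-4)&(r[:,0]<25)
    k,l,s,c=cv2.connectedComponentsWithStats(m.reshape(420,560).astype('uint8'))
    for j in range(1,k):
        q=r[(l==j).ravel()]
        if len(q)>15: print(nm,len(q),"y",np.percentile(q[:,1],[2,98]).round(1),"x0",np.percentile(q[:,0],2).round(1),"z",np.median(q[:,2]).round(1))
```

```text
w1 111 y [54.5 64. ] x0 -1.1 z 30.0
w1 154 y [ 93.7 107.3] x0 -1.0 z 30.2
w1 84 y [-65.2 -56.2] x0 -1.4 z 30.0
w1 69 y [-109.2  -97.1] x0 -0.8 z 29.8
w2 698 y [-108.6  -95.3] x0 0.1 z 30.1
w2 538 y [-65.3 -55.5] x0 -0.2 z 30.1
w2 232 y [-25.  -16.3] x0 -0.8 z 30.1
w2 43 y [14.3 19.1] x0 -1.4 z 29.6
w2 22 y [60.3 63.9] x0 -1.6 z 28.8
w2 361 y [ 94.1 107.5] x0 -1.0 z 30.2
w3 1012 y [-109.2  -95.4] x0 -0.2 z 30.1
w3 437 y [-65.2 -55.5] x0 -0.8 z 29.9
w3 65 y [-20.7 -15.8] x0 9.1 z 30.1
```

The rack frame agrees with the dividers to within about 0.5 mm, and gap 3 is centred at y≈-0.5. Next: the final nudge, go round over the rail, and push in.

Run:
```python
from h import *
def say(n): o=get_obs(); print(n,o["time"],rk(o["position"])[0],(np.array([ex,ey])@o["ft_force"]).round(2),o["ft_force"][2].round(2))
move_l(T(-28,26.3,11.5),speed=40); move_l(T(-28,32,11.5),speed=80); move_l(T(-28,32,45),speed=150)
move_l(T(-95,0,45),speed=200); look("w4"); adapter("w4")
move_l(T(-84,0,14),speed=120); say("down")
for x in(-60,-45,-33): move_l(T(x,0,14),speed=50); say(x)
move_l(T(-36,0,14)); move_l(T(-36,0,11),speed=60)
for x in(-28,-22,-16): move_l(T(x,0,11),speed=40); say(x)
move_l(T(-35,0,11),speed=100); move_l(T(-35,0,45)); move_l(T(-100,0,60),speed=200); wait(.1); look("w5",(180,150,400,300),3.6); adapter("w5")
```

```text
20.5667 [[-95.1  -0.1   5.7]] [ 0.03 -0.22  1.1 ]
blob 279 x [-32.5  -8.4] y [-4.2  3.8] ((-20.489917755126953, -0.14717483520507812), (7.9762187004089355, 24.624103546142578), 89.55052185058594)
down 21.0417 [-84.2   0.4 -25.4] [-0.22  0.35] -0.29
-60 21.675 [-60.2   0.1 -25.1] [-0.62 -0.05] -0.41
-45 22.125 [-44.8   0.  -25.1] [-0.23  0.04] 0.08
-33 22.5167 [-32.7  -0.  -25. ] [-0.44  0.07] 0.89
-28 23.3667 [-27.5  -0.  -28. ] [ 0.29 -0.09] -0.08
-22 23.6667 [-21.6  -0.1 -28. ] [-0.89 -0.04] -0.24
-16 23.9667 [-15.4  -0.  -28. ] [-1.88  0.29] 0.56
25.2667 [[-99.1  -0.2  20.8]] [ 0.08  0.44 -0.43]
```

View pics/w5.png

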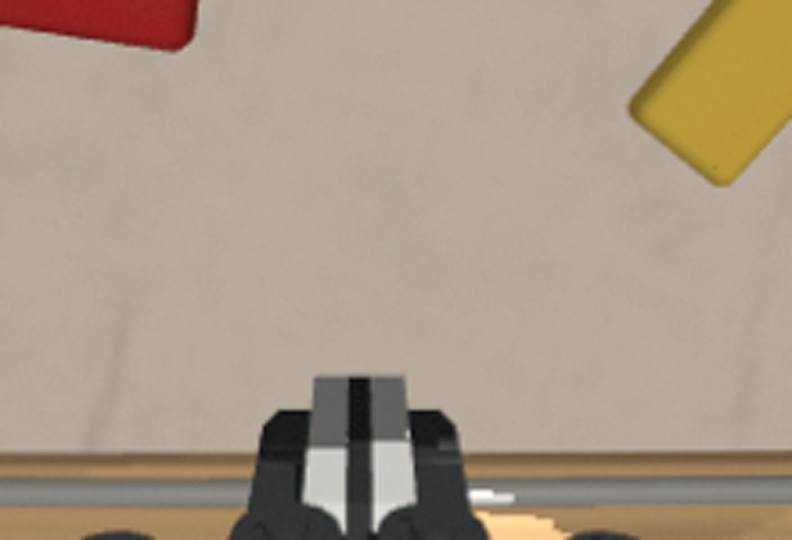

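This view is blocked by the gripper, showing only the rail and the desk. I'll take a measured look from the left, over the bays, numbers only.

Run:
```python
from h import *
move_l(T(-60,60,75),speed=200); move_l(T(15,65,75),speed=200); wait(.1); look("w6",(20,100,420,400),2); adapter("w6"); print(proj("wrist",[W(0,0,21),W(0,15,30),W(0,-15,30)],{k:np.load("w6.npz")[k] for k in("position","tool_rot")}))
```

```text
26.4583 [[13.5 64.6 35.5]] [-1.26 -0.13 -0.68]
blob 1953 x [-4.7 41.1] y [-15.4  11.8] ((18.506816864013672, -1.9859657287597656), (28.067739486694336, 47.29170227050781), 89.97335815429688)
blob 1354 x [ 2.  46.5] y [-96.5 -72.1] ((24.123659133911133, -84.39608764648438), (26.163806915283203, 45.61383056640625), 87.1014404296875)
blob 184 x [10.5 36.1] y [-56.2 -46.4] ((23.523502349853516, -50.4572639465332), (27.502573013305664, 4.292999267578125), 20.50236701965332)
blob 384 x [13.8 35.1] y [39.2 49.6] ((24.43731689453125, 44.27967834472656), (10.537453651428223, 21.835893630981445), 89.27459716796875)
blob 177 x [15.6 48.8] y [-56.7 -54.8] ((32.21947479248047, -55.703651428222656), (1.9992029666900635, 34.40065002441406), 89.96635437011719)
[[189.31771412 216.48176689]
 [207.1453672  220.54215501]
 [163.93730202 220.58628121]]
```

Run:
```python
from h import *
move_l(T(-45,40,60),speed=200); move_l(T(-36,0.5,40),speed=200); move_l(T(-36,0.5,11),speed=100)
for x in(-18,-11): move_l(T(x,.5,11),speed=40); wait(.15); o=get_obs(); print(x,rk(o["position"]),ex@o["ft_force"],o["ft_force"][2])
move_l(T(-36,.5,11),speed=100); move_l(T(-36,.5,45)); move_l(T(-45,40,75),speed=200); move_l(T(15,65,75),speed=200); wait(.2); look("w7",(80,150,340,345),3); adapter("w7")
```

```text
-18 [[-18.3   0.5 -28.1]] -0.3334225979134176 0.8253193865569208
-11 [[-10.7   0.4 -28. ]] -1.3051987247627665 -0.2673823379917491
30.8833 [[14.1 64.6 35.7]] [ 0.75 -0.02 -0.32]
blob 1877 x [ 0.2 45.7] y [-15.3  11.7] ((23.12818145751953, -2.06673526763916), (28.36239242553711, 48.11754608154297), 89.76937103271484)
blob 1360 x [ 1.8 46.6] y [-96.5 -72. ] ((24.07794189453125, -84.45458984375), (26.622465133666992, 46.495906829833984), 85.9336166381836)
blob 377 x [10.  48.3] y [-56.7 -46.3] ((29.5007266998291, -51.338172912597656), (40.36978530883789, 10.931665420532227), 0.21476611495018005)
blob 387 x [13.7 34.7] y [39.1 49.6] ((24.313005447387695, 44.16019058227539), (10.579625129699707, 21.864383697509766), 88.47559356689453)
```

View pics/w7.png

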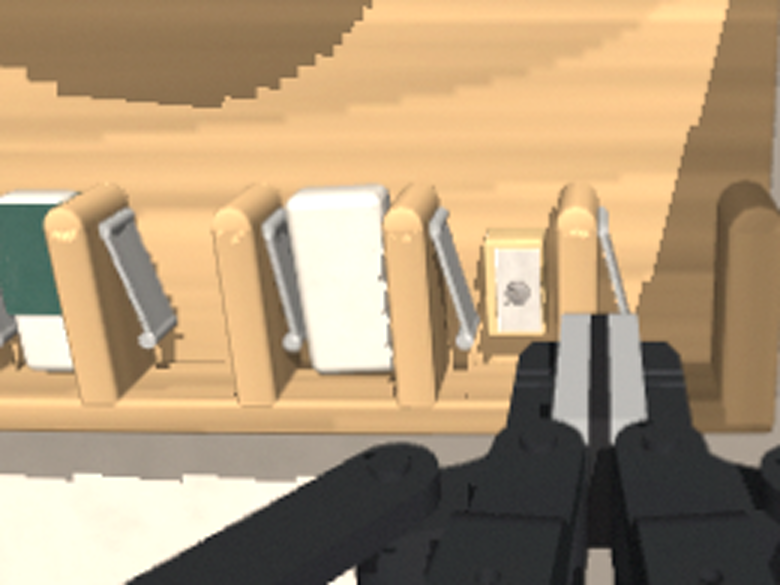

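The adapter at (343,280) sits in the third gap. Its near end, at row 187, is level with the divider fronts at row 185, and the measured offset is about 0.5 mm. The sharpener and eraser haven't moved, and the arm is clear.

```bash
python3 -c "
from bench import *
print(job_done())"
```

```text
the job is handed in; nothing more can be done
None
```

I slid the white adapter along the rail and pushed it into the third bay, flush with the divider fronts to within about 0.5 mm by the last camera measurement, without disturbing anything else I could see, and handed the job in at about 31 s on the robot's clock.

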